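# Hold a spring clip open round the edge of a specimen card

### The job

Pick the black spring clip off the bench by squeezing its two tails together so that its jaws gape wide, and bring it, still gaping, round the free upright edge of the metal specimen card, about half way up, with one jaw on each side of the card and the edge well inside the jaws. Touch neither the card nor its stand with clip or gripper, and leave the other things alone. Finish while still holding the clip squeezed open there: I will slip a label in under the jaw, so do not let it close and do not let go.

Things in the scene. Friction and masses are not known exactly. Their poses are not given: they have to be found in the camera images.
- clip: Black plastic spring clip like a big clothes peg, lying flat, 16 mm thick, 112 mm long, ~60 g. Origin: underside of its steel pivot (12 mm across). z up along the pivot axis; x, with the clip shut, along its middle line to the jaw tips, 62 mm from the pivot. Body = +y half; the other half is hinged on it: squeezed evenly, this frame turns half the opening angle anticlockwise off the middle line.
- tails (a point): Point to squeeze: on the middle line (clip shut) between the two tails, 36 mm behind the pivot, 8 mm above the underside. The straight tails run back 50 mm from the pivot, 5 mm thick, each sloping 0.3 rad off the middle line; over their outsides they measure about 38 mm here and 47 mm at the ends. Pinched together across y they open the jaws.
- clip_jaw (a joint): Opening angle of the jaws, rad: 0 shut, 0.6 fully open, against a stop. At 0.6 the tails are parallel, 16 mm over their outsides, and the tips are about 37 mm apart. A spring shuts it: a pinch 36 mm behind the pivot needs about 3 N to start opening and 8 N fully open; a grip of 20 N or more simply holds it against the stop.
- tip_a (a point): Inner corner of the jaw tip of the clip's +y half, mid thickness (8 mm above the underside).
- tip_b (a point): Inner corner of the jaw tip of the clip's -y half, mid thickness. With the clip shut it meets tip_a; the midpoint of the two always lies on the clip's middle line.
- card: Specimen card: upright aluminium sheet 3 mm thick, 95 mm long, 5 to 95 mm above the bench, in a fixed black block (44 mm wide, 22 mm high), a white 28 mm disc on each face. Origin: on the bench under the free upright edge, the one nearer the robot. x level from that edge into the card, y across its thickness (mid plane y = 0), z up. Block begins 48 mm, discs 52 mm in from the free edge.
- card_edge (a point): Middle of the free upright edge, 50 mm above the bench.
- jar: Closed jar, 48 mm across, 65 mm high, a bystander; origin at the centre of its underside, z up.
- disc_block: Black block 55 x 55 x 25 mm with a white ceramic disc (44 mm across, 7 mm thick) on it, loose, a bystander; origin at the centre of its underside, z up.
- driver: Screwdriver, 160 mm long, lying on the bench, a bystander.
There are look-alikes about, which are no part of the job. Leave any red look-alike of the clip alone.

How it is judged:
On the way, in this order (a step that is already met when the one before it is completed fails the run):
1. the clip is in the fingers, squeezed open, clear of the bench and still away from the card (value of joint clip_jaw above 0.35 rad and contact force between the fingers and clip above 2 N and height (world z) of clip above 0.015 m and horizontal distance between tip_a and card_edge above 0.03 m), for 0.2 s.
2. the gaping jaws stand round the free edge of the card (((y of tip_a in the frame of card above 0.004 m and y of tip_b in the frame of card below -0.004 m) or (y of tip_b in the frame of card above 0.004 m and y of tip_a in the frame of card below -0.004 m)) and x of tip_a in the frame of card between 0.01 and 0.055 m and height (world z) of tip_a between 0.025 and 0.08 m and x of tip_b in the frame of card between 0.01 and 0.055 m and height (world z) of tip_b between 0.025 and 0.08 m and x of clip in the frame of card below 0 m and value of joint clip_jaw above 0.35 rad and contact force between the fingers and clip above 2 N), for 0.3 s.
At the end, for the whole second after the job is handed in: Fingers grip the clip (over 2 N), jaws open over 0.35 rad, at rest; one tip on each side of the card, 4 mm or more from its mid plane, both 10 to 55 mm past the free edge and 25 to 80 mm above the bench; pivot outside the edge; clip off the bench and not touching the card (all of step 2 and height (world z) of clip above 0.015 m and contact force between clip and card below 0.3 N and linear speed of clip below 0.02 m/s); the arm keeps its last pose, push and grip.
It fails at once if the clip touches the card or its stand (contact force between clip and card above 0.5 N).
It fails at once if the robot touches the card or its stand (contact force between any of the fingers, the arm and card above 0.5 N).
It fails at once if the jar is pushed away or knocked over (distance of jar from where it was at the start of the episode above 0.02 m or angle between jar's own z axis and vertical above 0.3 rad).
It fails at once if the disc block is pushed away or knocked over (distance of disc_block from where it was at the start of the episode above 0.02 m or angle between disc_block's own z axis and vertical above 0.3 rad).
It fails at once if the screwdriver is pushed away (distance of driver from where it was at the start of the episode above 0.03 m).
It also fails if it takes over 38 s, if anything falls off the work surface, if the arm or the gripper's body presses on something with over 40 N, if the wrist force passes 120 N, or if a joint passes its speed limit or range.

### The arm

A 6-joint arm with a two-finger parallel gripper is mounted at the origin on the work surface. World frame = base frame: x ahead of the robot, y to its left, z up, the work surface at z = 0. Lengths are in m, angles in rad, forces in N, time in s.
With the tool pointing down it reaches from about 0.3 to 0.775 m from the base axis. Payload 14.6 kg.
Tool frame: the origin (TCP) lies midway between the tips of the shut fingers; the grasp point (between the pads) lies 19 mm behind it (ctrl.pinch_z is the distance from the TCP to the grasp point, in m); z points along the fingers, y is the line along which they close (so a half turn about z gives the same grasp; the last joint's range is limited). The gripper opens to 94 mm and grips with 3 to 60 N. Pads are 16 mm wide; open, the fingers measure 119 mm over their backs; the gripper's body (75 mm by 177 mm) begins 78 mm behind the grasp point.
Start: joints at [-1.259, 0.3, 1.521, -0, 1.321, -0.067], TCP at [0.203, -0.511, 0.205] pointing down, gripper open.
Joint ranges: [-3.03, 3.03], [-0.79, 2.21], [0.23, 2.52], [-1.04, 4.18], [0, 3.07], [-2.55, 2.55]. Speed limits (rad/s): [2.22, 2.22, 2.57, 3.14, 3.14, 3.14].

### API

Orientations are given as [roll, pitch, yaw] about the fixed x, y, z axes, in that order (R = Rz(yaw) Ry(pitch) Rx(roll)).
In Python, from station import ctrl gives the robot as it stands.
- The arm moves only by the tool jog_arm, never from a script. Its argument "motion" is a list of rows, each a list of 7 numbers: the shift along the tool's x, y, z in m, then the turn, a rotation vector about the tool's x, y, z in rad, then the opening, from -1 (shut) to 1 (fully open). In form: [[tx, ty, tz, rx, ry, rz, gripper], ...]. A call has 1 to 5 rows; each row shifts and turns the commanded pose from where the row before left it, along the tool's axes as they then stand; what a row does not reach is not made up. A row lasts 1/10 s, in which the tool goes at most 50 mm and 8.59 degrees, less where a joint would pass 70% of its speed; a pose out of reach is approached as far as the arm can. A call is refused whole if a number of a shift passes 0.05 or a number of a turn 0.15, either way. A call with a gripper value outside its range is refused whole. The fingers move at their own pace and stop on an object; "squeeze" is the grip in N (left out, the last holds). Time passes only in rows, so rows that do not move let the fingers close. It gives the time, the measured TCP pose, the force, the opening and the grip force at its end, in the units of the state.
- ctrl.get_obs(): the state, without advancing time (a new reading comes with each control period).
- ctrl.camera(name): name is "side" or "top" or "wrist"; returns the picture (384x512x3 uint8, red, green, blue); there is no depth.
- ctrl.camera_model(name): a dict with "intrinsics" (3x3 intrinsics, pixels), "k1" (the pictures are not rectified: a ray, as slopes to the right and down, at radius r is drawn at 1 + k1 r^2 times it, then the intrinsics apply), "rvec" (rotation vector, rad) and "tvec" (3), from world to camera coordinates, as OpenCV has them. Camera axes: x right, y down, z forward; pixel columns grow to the right and rows downward; lengths in m; the calibration is good to about 2 mm. A picture is of the moment at which its call begins: read the wrist's pose just before it. camera_model takes no time and is no camera call; for the wrist camera it gives the pose at the moment of the call.
- ctrl.hand_in(): hands the job in; it is judged then, once.
The state is a dict: "time_s": time; "qpos": joint angles; "joint_vel": joint speeds; "tau": joint torques, N m; "ee_pos": TCP position; "eef_rot": TCP orientation; "force": force on the tool from outside, world axes, zero at the start; "moment": the same for the moment, N m; "grip_width": finger opening in m; "grip_force": force on a finger pad.
Only numpy, scipy, OpenCV 4.12 (cv2) and the standard library are available. Lean on these libraries where they do the work, as an engineer would, in place of code of your own. Each camera call takes 0.05 s, during which the arm holds its last target. There are 200 camera calls.

## Working session

There is one attempt and no reset: what is moved stays moved. The work goes in short steps, Python scripts to look and compute and a tool call to move; the robot and the scene stay as the last step left them, time stands still between calls to the robot, and variables do not carry over. Pictures are saved under pics/ and viewed, at most 10 in all, crops included, and the job is handed in when it is done.

Besides the shell and the picture viewer there is one more tool, called in YAML: its name, and indented under it one key for each argument. jog_arm: Moves the arm, as the interface text tells. Its arguments: {"type":"object","properties":{"motion":{"type":"array"},"squeeze":{"type":"number"}},"required":["motion"]}

```bash
mkdir -p pics
python3 - <<'E'
from station import ctrl
import cv2
o=ctrl.get_obs();print(o['time_s'],o['ee_pos'],o['eef_rot'],ctrl.pinch_z)
for n in ['top','side']:
    cv2.imwrite(f'pics/{n}0.png',ctrl.camera(n)[:,:,::-1])
    m=ctrl.camera_model(n);print(n,m)
E
```

```text
0.0 [ 0.20329269 -0.51075777  0.20488245] [-3.14042357e+00 -6.09489379e-05  3.78798130e-01] 0.0188
top {'intrinsics': array([[401.98134832,   0.        , 258.42559551],
       [  0.        , 401.98134832, 197.08735746],
       [  0.        ,   0.        ,   1.        ]]), 'k1': 0.025149012413523106, 'rvec': array([ 2.14656318, -2.09772605,  0.20727944]), 'tvec': array([-0.10135103,  0.59098127,  1.06377482])}
side {'intrinsics': array([[476.62085719,   0.        , 252.35054241],
       [  0.        , 476.62085719, 188.03088853],
       [  0.        ,   0.        ,   1.        ]]), 'k1': -0.08947451342980933, 'rvec': array([ 0.51300853, -2.80486586,  1.01776235]), 'tvec': array([0.50662668, 0.26941964, 0.86681843])}
```

View pics/top0.png

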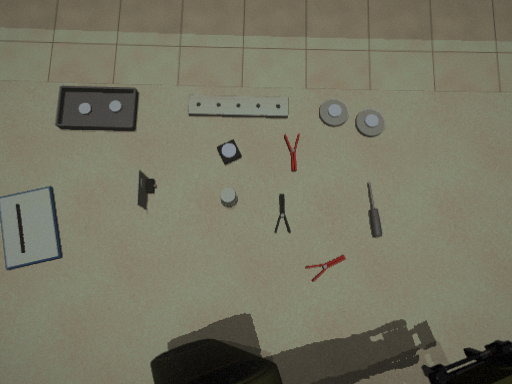

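View pics/side0.png

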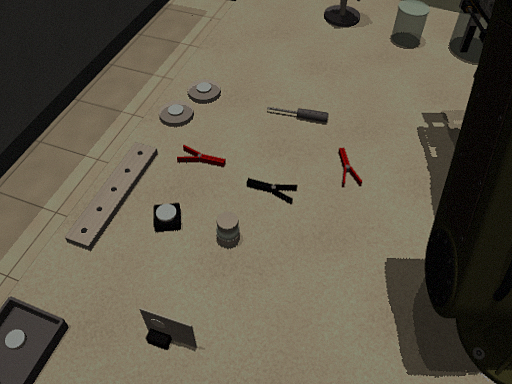

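```bash
cat > h.py <<'E'
from station import ctrl
import cv2, numpy as np
def cam(n):
    m=ctrl.camera_model(n);return m['intrinsics'],m['k1'],cv2.Rodrigues(m['rvec'])[0],m['tvec']
def ray(c,p):
    K,k1,R,t=c
    d=cv2.undistortPoints(np.array([[p]],float),K,np.array([k1,0,0,0.]))[0,0]
    return -R.T@t, R.T@np.array([d[0],d[1],1])
def onz(c,p,z):
    o,d=ray(c,p);return o+d*(z-o[2])/d[2]
def two(c1,p1,c2,p2):
    o1,d1=ray(c1,p1);o2,d2=ray(c2,p2)
    s=np.linalg.lstsq(np.c_[d1,-d2],o2-o1,rcond=None)[0]
    a=o1+s[0]*d1;b=o2+s[1]*d2
    return (a+b)/2,np.linalg.norm(a-b)
def proj(c,X):
    K,k1,R,t=c
    return cv2.projectPoints(np.atleast_2d(np.array(X,float)),R,t,K,np.array([k1,0,0,0.]))[0][:,0]
E
python3 - <<'E'
from h import *
t=cv2.imread('pics/top0.png');s=cv2.imread('pics/side0.png')
def z(im,x,y,w,h): return cv2.resize(im[y:y+h,x:x+w],(400,300),interpolation=cv2.INTER_CUBIC)
cv2.imwrite('pics/z0.png',np.vstack([np.hstack([z(t,245,184,72,54),z(s,236,163,72,54)]),np.hstack([z(t,116,162,72,54),z(s,124,300,88,66)])]))
for n,im,(x,y,w,h) in [('top',t,(262,190,40,48)),('side',s,(240,170,65,40))]:
    m=(im[y:y+h,x:x+w].max(2)<60).astype(np.uint8)
    n_,l,st,ce=cv2.connectedComponentsWithStats(m);k=1+np.argmax(st[1:,4])
    print(n,st[k],ce[k]+[x,y])
    ys,xs=np.where(l==k);
    if n=='top':
        c=cam('top')
        for r in np.unique(ys): print(r+y,[int(v)+x for v in xs[ys==r]][::max(1,(ys==r).sum()-1)],end=' ')
E
```

```text
top [17  4  6 21 83] [281.31325301 203.26506024]
194 [280, 283] 195 [280, 283] 196 [279, 283] 197 [279, 283] 198 [279, 283] 199 [279, 283] 200 [279, 283] 201 [280, 283] 202 [280, 283] 203 [279, 283] 204 [280, 283] 205 [280, 283] 206 [280, 283] 207 [280, 283] 208 [280, 283] 209 [280, 283] 210 [280, 283] 211 [280, 284] 212 [280, 283] 213 [280] 214 [280] side [  7   8  50  26 449] [272.27839644 188.57683742]
```

View pics/z0.png

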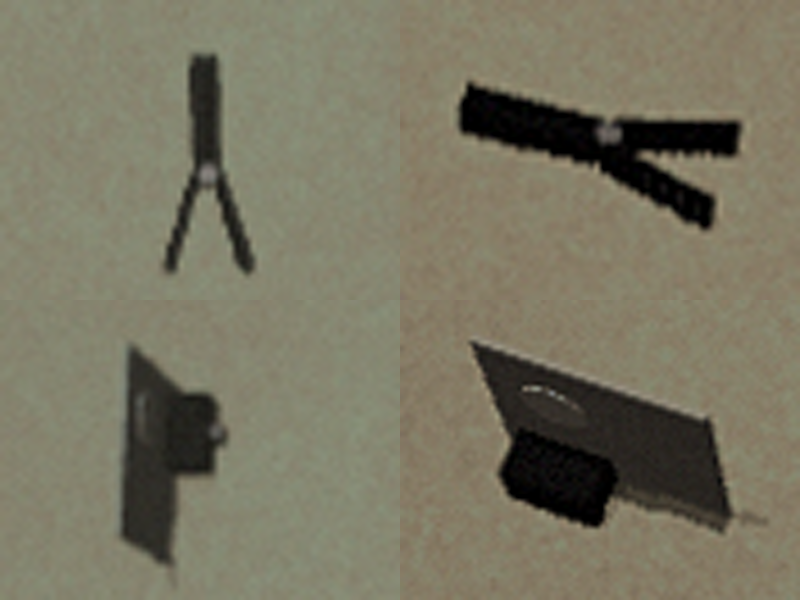

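Run:
```python
from h import *
T=cam('top');S=cam('side')
s1=72/400;s2=88/400
t1=lambda u,v:((u+.5)*s1-.5+245,(v+.5)*s1-.5+184)
tc=lambda u,v:((u+.5)*s1-.5+116,(v+.5)*s1-.5+162)
c1=lambda u,v:((u+.5)*s1-.5+236,(v+.5)*s1-.5+163)
cc=lambda u,v:((u+.5)*s2-.5+124,(v+.5)*s2-.5+300)
f=lambda a:np.round(a,4)
print('pivot2',two(T,t1(207,175),S,c1(208,132)))
p=onz(T,t1(207,175),.017);ps=onz(S,c1(208,132),.017);print('pivot z',f(p),f(ps))
tip=onz(T,t1(204,54),.012);ta=onz(T,t1(170,270),.012);tb=onz(T,t1(249,270),.012);m=(ta+tb)/2
print('tip',f(tip),f(ta),f(tb),np.linalg.norm(tip-m),np.linalg.norm(ta-tb),np.linalg.norm((tip-p)[:2]))
d=tip-m;print('yaw',np.arctan2(d[1],d[0]), np.arctan2(*(tip-p)[[1,0]]),np.arctan2(*(p-m)[[1,0]]))
A=two(T,tc(128,45),S,cc(71,42));B=two(T,tc(122,237),S,cc(310,120));C=two(T,tc(173,265),S,cc(327,230))
print('farTop',A,'nearTop',B,'nearBot',C)
for z,c,q in [(.095,T,tc(122,237)),(.095,S,cc(310,120)),(.095,T,tc(128,45)),(.095,S,cc(71,42)),(.005,T,tc(173,265)),(.005,S,cc(327,230))]: print(z,f(onz(c,q,z)))
for n,q in [('jar',(229,190)),('drv',(376,210)),('redlow',(325,267)),('redhigh',(293,152)),('block',(229,152))]: print(n,f(onz(T,q,.03)))
```

```text
pivot2 (array([ 0.55021179, -0.1561261 ,  0.01565159]), np.float64(7.926306202940462e-05))
pivot z [ 0.55  -0.156  0.017] [ 0.5499 -0.155   0.017 ]
tip [ 0.6146 -0.1541  0.012 ] [ 0.501  -0.1379  0.012 ] [ 0.5019 -0.1785  0.012 ] 0.1132518875038873 0.04059190410487374 0.06470463752975701
yaw 0.03650770917343944 0.030792722420070247 0.04412439054065068
farTop (array([0.65526453, 0.24077382, 0.09086934]), np.float64(0.0005084540445328586)) nearTop (array([0.55962193, 0.23621361, 0.0904571 ]), np.float64(0.00031510408858420835)) nearBot (array([ 0.56193045,  0.23915407, -0.01213765]), np.float64(0.0008762962151732106))
0.095 [0.5587 0.2348 0.095 ]
0.095 [0.5586 0.2379 0.095 ]
0.095 [0.6539 0.2394 0.095 ]
0.095 [0.6539 0.2423 0.095 ]
0.005 [0.5597 0.2345 0.005 ]
0.005 [0.5574 0.2445 0.005 ]
jar [ 0.6171 -0.003   0.03  ]
drv [ 0.5689 -0.4221  0.03  ]
redlow [ 0.4061 -0.276   0.03  ]
redhigh [ 0.7349 -0.1857  0.03  ]
block [0.7303 0.0011 0.03  ]
```

jog_arm:
  motion:
    - [0, 0, 0, 0, 0, 0.114, 1]
    - [0, 0, 0, 0, 0, 0.114, 1]
    - [0, 0, 0, 0, 0, 0.114, 1]
    - [0.03, -0.032, 0, 0, 0, 0, 1]
    - [0.03, -0.032, 0, 0, 0, 0, 1]
  squeeze: 25

```text
time_s: 0.6
ee_pos: [0.261, -0.4441, 0.2048]
eef_rot: [-3.141, 0.0, 0.034]
force: [0.4, 0.2, 0.2]
grip_width: 0.0941
grip_force: 0.0
```

jog_arm:
  motion:
    - [0.03, -0.032, 0, 0, 0, 0, 1]
    - [0.03, -0.032, 0, 0, 0, 0, 1]
    - [0.03, -0.032, 0, 0, 0, 0, 1]
    - [0.03, -0.032, 0, 0, 0, 0, 1]
    - [0.03, -0.032, 0, 0, 0, 0, 1]

```text
time_s: 1.1
ee_pos: [0.4058, -0.2778, 0.2054]
eef_rot: [-3.141, 0.0, 0.037]
force: [-0.2, 0.2, -0.2]
grip_width: 0.0942
grip_force: 0.0
```

jog_arm:
  motion:
    - [0.03, -0.032, 0.01, 0, 0, 0, 1]
    - [0.03, -0.032, 0.02, 0, 0, 0, 1]
    - [0.03, -0.032, 0.02, 0, 0, 0, 1]
    - [0, 0, 0.0, 0, 0, 0, 1]
    - [0, 0, 0, 0, 0, 0, 1]

```text
time_s: 1.6
ee_pos: [0.4913, -0.1796, 0.1549]
eef_rot: [-3.141, 0.001, 0.039]
force: [-0.3, -0.1, 0.5]
grip_width: 0.0939
grip_force: 0.0
```

jog_arm:
  motion:
    - [0.012, -0.011, 0.02, 0, 0, 0, 1]
    - [0.012, -0.011, 0.02, 0, 0, 0, 1]
    - [0, 0, 0.02, 0, 0, 0, 1]
    - [0, 0, 0, 0, 0, 0, 1]
    - [0, 0, 0, 0, 0, 0, 1]

```text
time_s: 2.1
ee_pos: [0.5144, -0.1584, 0.0964]
eef_rot: [3.141, -0.001, 0.035]
force: [0.5, 0.3, 0.7]
grip_width: 0.0941
grip_force: 0.0
```

Run:
```python
from h import *
W=cam('wrist');im=ctrl.camera('wrist');o=ctrl.get_obs();print(o['ee_pos'],o['eef_rot'])
cv2.imwrite('pics/w1.png',im[:,:,::-1])
print(proj(W,[[.550,-.1555,.016],[.514,-.157,.016],[.612,-.154,.016]]))
```

```text
[ 0.5147104  -0.15839734  0.09688878] [ 3.14086052e+00 -1.54837063e-03  3.55712176e-02]
[[249.37609975 157.08039957]
 [249.76214613 199.06819004]
 [250.05166678  78.33095633]]
```

View pics/w1.png

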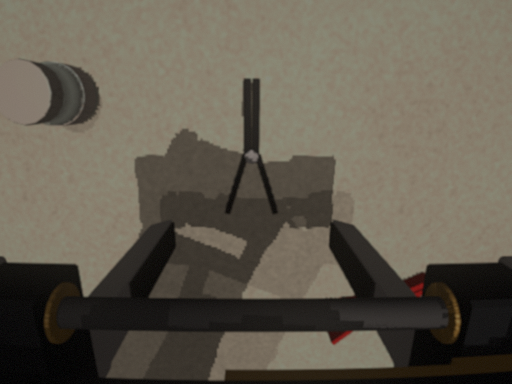

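jog_arm:
  motion:
    - [0, 0, 0.03, 0, 0, 0, 1]
    - [0, 0, 0.03, 0, 0, 0, 1]
    - [0, 0, 0.025, 0, 0, 0, 1]
    - [0, 0, 0, 0, 0, 0, 1]
    - [0, 0, 0, 0, 0, 0, 1]

```text
time_s: 2.65
ee_pos: [0.5152, -0.1579, 0.012]
eef_rot: [3.141, -0.001, 0.036]
force: [0.5, -0.6, 0.6]
grip_width: 0.0941
grip_force: 0.0
```

jog_arm:
  motion:
    - [0, 0, 0.008, 0, 0, 0, 1]
    - [0, 0, 0, 0, 0, 0, 1]
    - [0, 0, 0, 0, 0, 0, -1]
    - [0, 0, 0, 0, 0, 0, -1]
    - [0, 0, 0, 0, 0, 0, -1]

```text
time_s: 3.15
ee_pos: [0.5148, -0.1574, 0.0028]
eef_rot: [3.141, -0.0, 0.037]
force: [0.3, -0.5, -0.4]
grip_width: 0.0732
grip_force: 0.0
```

jog_arm:
  motion:
    - [0, 0, 0, 0, 0, 0, -1]
    - [0, 0, 0, 0, 0, 0, -1]
    - [0, 0, 0, 0, 0, 0, -1]
    - [0, 0, 0, 0, 0, 0, -1]
    - [0, 0, 0, 0, 0, 0, -1]

```text
time_s: 3.65
ee_pos: [0.5146, -0.1573, 0.0024]
eef_rot: [-3.142, 0.0, 0.037]
force: [0.0, -0.0, 0.4]
grip_width: 0.0333
grip_force: 3.6
```

jog_arm:
  motion:
    - [0, 0, 0, 0, 0, 0, -1]
    - [0, 0, 0, 0, 0, 0, -1]
    - [0, 0, 0, 0, 0, 0, -1]
    - [0, 0, 0, 0, 0, 0, -1]
    - [0, 0, 0, 0, 0, 0, -1]

```text
time_s: 4.15
ee_pos: [0.5146, -0.1573, 0.0024]
eef_rot: [-3.142, -0.0, 0.037]
force: [-0.5, -0.1, -1.0]
grip_width: 0.015
grip_force: 25.0
```

Run:
```python
from h import *
im=ctrl.camera('wrist');o=ctrl.get_obs();print(o['ee_pos'],o['grip_width'],o['grip_force'])
cv2.imwrite('pics/w2.png',im[:,:,::-1])
```

```text
[ 0.51460407 -0.15732439  0.00243846] 0.014912552934764563 24.966417253017426
```

View pics/w2.png

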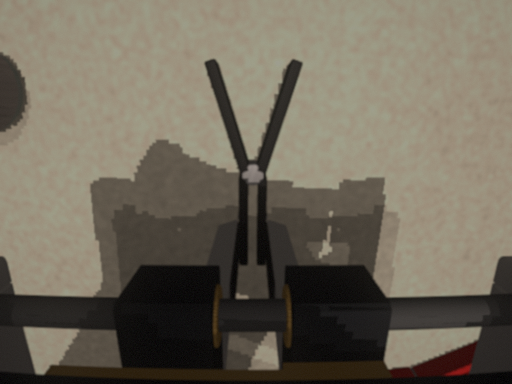

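jog_arm:
  motion:
    - [0, 0, -0.01, 0, 0, 0, -1]
    - [0, 0, -0.02, 0, 0, 0, -1]
    - [0, 0, -0.03, 0, 0, 0, -1]
    - [-0.02, 0, -0.03, 0, 0, 0, -1]
    - [-0.02, 0, -0.02, 0, 0, 0, -1]

```text
time_s: 4.7
ee_pos: [0.4746, -0.1589, 0.1149]
eef_rot: [3.141, -0.002, 0.037]
force: [-0.0, 0.5, -1.6]
grip_width: 0.0151
grip_force: 25.0
```

jog_arm:
  motion:
    - [-0.03, 0, 0, 0, 0, 0, -1]
    - [-0.03, 0, 0, 0, 0, 0, -1]
    - [0, 0, 0, 0, 0, 0, -1]
    - [0, 0, 0, 0, 0, 0, -1]
    - [0, 0, 0, 0, 0, 0, -1]

```text
time_s: 5.2
ee_pos: [0.4154, -0.1611, 0.1128]
eef_rot: [3.141, -0.001, 0.037]
force: [0.6, -0.9, -0.9]
grip_width: 0.0149
grip_force: 25.0
```

Run:
```python
from h import *
W=cam('wrist');im=ctrl.camera('wrist');o=ctrl.get_obs();p=o['ee_pos'];print(p,o['eef_rot'],o['grip_width'],o['grip_force'])
a=im.copy();S=cam('side');s=ctrl.camera('side')
zt=p[2]-.0024+.016
for q in [(253,174),(212,63),(295,64)]: print(np.round(onz(W,q,zt)-p,4), proj(S,onz(W,q,zt)))
x,y=proj(S,[p[0]+.05,p[1],p[2]])[0].astype(int)
x0=max(0,x-50);y0=max(0,y-50)
cv2.imwrite('pics/v3.png',np.hstack([cv2.resize(im[:,:,::-1],(400,300)),cv2.resize(s[y0:y0+75,x0:x0+100,::-1],(400,300),interpolation=cv2.INTER_CUBIC)]));print(x0,y0)
```

```text
[ 0.41534165 -0.16102209  0.11263066] [ 3.14146533e+00 -2.94772255e-04  3.71368563e-02] 0.014664760989273305 24.96487945318222
[0.0407 0.0004 0.0136] [[319.83279555 162.49838867]]
[0.096  0.0228 0.0136] [[290.59523249 162.84177328]]
[ 0.097  -0.0183  0.0136] [[296.08871007 149.18837868]]
264 115
```

View pics/v3.png

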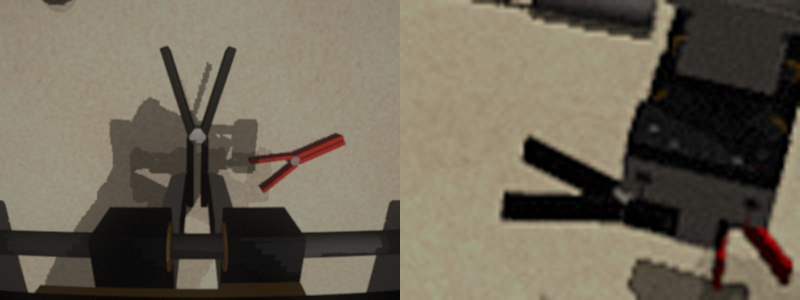

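jog_arm:
  motion:
    - [0, -0.02, 0, 0, 0, -0.01, -1]
    - [0, -0.04, 0, 0, 0, 0, -1]
    - [0, -0.04, 0, 0, 0, 0, -1]
    - [0, -0.04, 0, 0, 0, 0, -1]
    - [0, -0.04, 0, 0, 0, 0, -1]

```text
time_s: 5.8
ee_pos: [0.4065, 0.0205, 0.1125]
eef_rot: [-3.142, -0.0, 0.047]
force: [1.5, -0.1, -0.8]
grip_width: 0.0144
grip_force: 25.0
```

jog_arm:
  motion:
    - [0, -0.04, 0, 0, 0, 0, -1]
    - [0, -0.04, 0, 0, 0, 0, -1]
    - [0, -0.04, 0, 0, 0, 0, -1]
    - [0, -0.04, 0, 0, 0, 0, -1]
    - [0, -0.03, 0, 0, 0, 0, -1]

```text
time_s: 6.3
ee_pos: [0.3973, 0.2111, 0.1124]
eef_rot: [-3.141, 0.0, 0.048]
force: [0.2, -0.2, -0.7]
grip_width: 0.0148
grip_force: 25.0
```

jog_arm:
  motion:
    - [0, -0.02, 0, 0, 0, 0, -1]
    - [0, 0, 0.02, 0, 0, 0, -1]
    - [0, 0, 0.03, 0, 0, 0, -1]
    - [0, 0, 0.01, 0, 0, 0, -1]
    - [0, 0, 0, 0, 0, 0, -1]

```text
time_s: 6.8
ee_pos: [0.3961, 0.2285, 0.0514]
eef_rot: [3.141, 0.003, 0.047]
force: [0.8, -0.1, -1.2]
grip_width: 0.0148
grip_force: 25.0
```

jog_arm:
  motion:
    - [0, 0, 0, 0, 0, 0, -1]
    - [0, 0, 0, 0, 0, 0, -1]

```text
time_s: 7.0
ee_pos: [0.3973, 0.2288, 0.0536]
eef_rot: [-3.141, -0.002, 0.047]
force: [-0.5, 0.4, -1.2]
grip_width: 0.015
grip_force: 25.0
```

Run:
```python
from h import *
W=cam('wrist');im=ctrl.camera('wrist');o=ctrl.get_obs();p=o['ee_pos'];print(p,o['eef_rot'],o['grip_width'],o['grip_force'])
print(np.round(proj(W,[[.559,.2362,.095],[.654,.2408,.095],[.559,.2362,.005]]),1))
S=cam('side');s=ctrl.camera('side')
cv2.imwrite('pics/v4.png',np.hstack([cv2.resize(im[:,:,::-1],(400,300)),cv2.resize(s[264:384,110:270,::-1],(400,300),interpolation=cv2.INTER_CUBIC)]))
```

```text
[0.39721155 0.22879955 0.0535029 ] [-3.14090641e+00 -1.61609012e-03  4.65759824e-02] 0.01434537131903604 24.964870512485504
[[ 250.9 -124. ]
 [ 250.5 -288.8]
 [ 251.4  -28.4]]
```

View pics/v4.png

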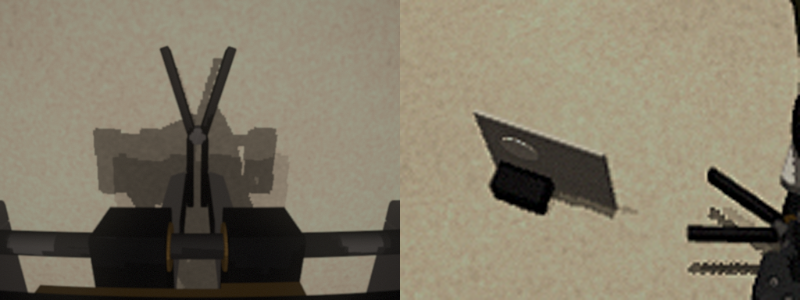

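jog_arm:
  motion:
    - [0.02, -0.001, 0.004, 0, 0, 0, -1]
    - [0.025, 0, 0.004, 0, 0, 0, -1]
    - [0.0, 0, 0, 0, 0, 0, -1]
    - [0, 0, 0, 0, 0, 0, -1]
    - [0, 0, 0, 0, 0, 0, -1]

```text
time_s: 7.6
ee_pos: [0.441, 0.2317, 0.0447]
eef_rot: [-3.142, 0.0, 0.047]
force: [-0.9, -1.0, -0.2]
grip_width: 0.0149
grip_force: 25.0
```

Run:
```python
from h import *
W=cam('wrist');im=ctrl.camera('wrist');o=ctrl.get_obs();p=o['ee_pos'];print(p,o['eef_rot'],o['grip_width'],o['grip_force'])
print(np.round(proj(W,[[.559,.2362,.095],[.654,.2408,.095],[.559,.2362,.005]]),1))
s=ctrl.camera('side');t=ctrl.camera('top')
cv2.imwrite('pics/v5.png',np.hstack([cv2.resize(t[160:232,110:206,::-1],(400,300),interpolation=cv2.INTER_CUBIC),cv2.resize(s[264:384,110:270,::-1],(400,300),interpolation=cv2.INTER_CUBIC)]))
```

```text
[0.4409748  0.23171225 0.04473153] [-3.14152893e+00 -3.05659648e-05  4.70122939e-02] 0.014992138594766011 24.9649116396904
[[ 253.3  -11.7]
 [ 252.7 -268.8]
 [ 252.7   39.4]]
```

View pics/v5.png

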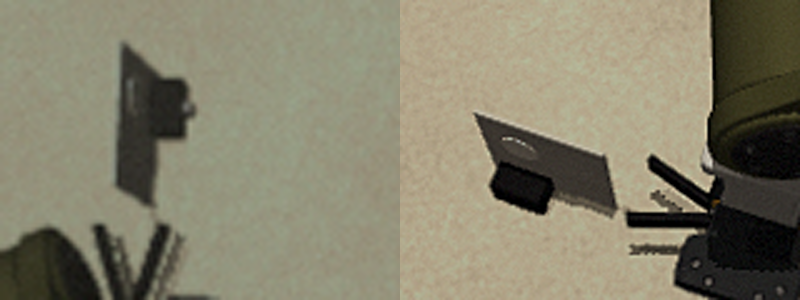

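Run:
```python
from h import *
T=cam('top');f=lambda u,v:((u+.5)*.24-.5+110,(v+.5)*.24-.5+160)
for u,v,z in [(99,227,.058),(160,227,.058),(117,187,.095),(154,207,.005)]: print(np.round(onz(T,f(u,v),z),4))
W=cam('wrist');im=ctrl.camera('wrist');g=cv2.cvtColor(im,cv2.COLOR_RGB2GRAY)
cv2.imwrite('pics/w6.png',im[:220,120:390,::-1])
```

```text
[0.5372 0.2552 0.058 ]
[0.5381 0.2151 0.058 ]
[0.558  0.2344 0.095 ]
[0.5597 0.2349 0.005 ]
```

View pics/w6.png

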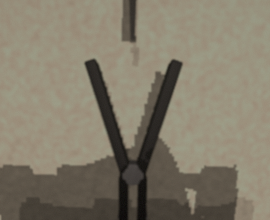

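jog_arm:
  motion:
    - [0.012, 0, 0, 0, 0, 0, -1]
    - [0.013, 0, 0, 0, 0, 0, -1]
    - [0.013, 0, 0, 0, 0, 0, -1]
    - [0.012, 0, 0, 0, 0, 0, -1]
    - [0, 0, 0, 0, 0, 0, -1]

```text
time_s: 8.3
ee_pos: [0.4922, 0.2341, 0.0445]
eef_rot: [-3.141, -0.001, 0.046]
force: [0.4, -0.7, -0.5]
grip_width: 0.0145
grip_force: 25.0
```

jog_arm:
  motion:
    - [0, 0, 0, 0, 0, 0, -1]
    - [0, 0, 0, 0, 0, 0, -1]
    - [0, 0, 0, 0, 0, 0, -1]
    - [0, 0, 0, 0, 0, 0, -1]
    - [0, 0, 0, 0, 0, 0, -1]

```text
time_s: 8.8
ee_pos: [0.4913, 0.2341, 0.0445]
eef_rot: [-3.142, -0.0, 0.047]
force: [0.6, 0.2, -1.0]
grip_width: 0.015
grip_force: 25.0
```

Run:
```python
from h import *
t=ctrl.camera('top');w=ctrl.camera('wrist');o=ctrl.get_obs();print(o['ee_pos'],o['eef_rot'],o['grip_width'],o['grip_force'],o['force'])
cv2.imwrite('pics/v7.png',np.hstack([cv2.resize(t[160:232,110:206,::-1],(400,300),interpolation=cv2.INTER_CUBIC),cv2.resize(w[:220,110:400,::-1],(400,300),interpolation=cv2.INTER_CUBIC)]))
```

```text
[0.4913795  0.2340506  0.04448096] [-3.14158850e+00 -1.48185365e-07  4.68860757e-02] 0.01484137516614561 24.96488928794861 [-0.84639266 -0.06603738 -0.21711301]
```

View pics/v7.png

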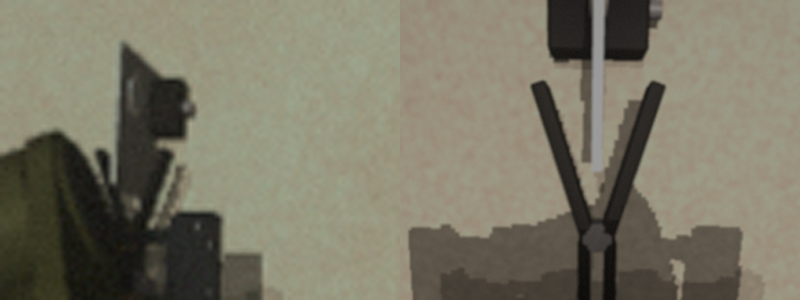

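The wrist view shows the card edge centred between the jaws at about (597,170). The tips, at (540,85) and (658,85), sit one on each side and stop short of the block.

```bash
python3 -c "
from station import ctrl
print(ctrl.hand_in())"
```

```text
the job is handed in; nothing more can be done
None
```

The clip is held squeezed open (about 25 N) round the card's free edge, with the tips about 30 mm past the edge at about half height and the card centred between the jaws; the job is handed in, but the hand-in returned no verdict.

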